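Switch the pasta machine to the noodle cutter

ROBOT

A 6-joint arm with a two-finger parallel gripper is mounted at the origin on the work surface. World frame = base frame: x ahead of the robot, y to its left, z up, the work surface at z = 0. Lengths are in m, angles in degrees, forces in N, time in s.
With the tool pointing down it reaches from about 0.4 to 0.825 m from the base axis. Payload 7 kg.
Tool frame: the origin (TCP) lies between the finger pads; the fingertips stand 19 mm ahead of it and the grasp point (between the pads) is the TCP; y points along the fingers, x is the direction in which the jaws open and shut, and the axes are right-handed (so a half turn about y gives the same grasp; the last joint's range is limited). The gripper opens to 88 mm and grips with 3 to 60 N. Pads are 19 mm wide; open, the fingers measure 130 mm over their backs; the gripper's body (78 mm by 193 mm) begins 47 mm behind the grasp point.
Start: joints at [-51.904, 20.546, 0.682, 0, -70.136, -16.507], TCP at [0.248, -0.628, 0.246] pointing down, gripper open.
Joint ranges: [-176.03, 176.03], [-82.01, 121.73], [-58.28, 71.71], [-173.87, 95.51], [-174.79, -0.11], [-173.66, 173.66]. Speed limits (degrees/s): [136.94, 136.94, 172.46, 180, 180, 180].

INTERFACE

Orientations are given as [roll, pitch, yaw] about the fixed x, y, z axes, in that order (R = Rz(yaw) Ry(pitch) Rx(roll)).
In Python, from plant import r gives the robot as it stands. The module is installed in compiled form; this text tells all that it offers.
- The arm moves only by the tool jog_arm, never from a script. Its argument "steps" is a list of rows, each a list of 5 numbers: the closure, from 0 (fully open) to 1 (shut), then the shift along the tool's x, y, z in m, then the turn about the tool's y in degrees. In form: [[jaw, x, y, z, turn], ...]. A call has 1 to 12 rows; each row shifts and turns the commanded pose from where the row before left it, along the tool's axes as they then stand; what a row does not reach is not made up. A row lasts 1/12 s, in which the tool goes at most 41.7 mm and 7.16 degrees, less where a joint would pass 70% of its speed; a pose out of reach is approached as far as the arm can. A call with a gripper value outside its range is refused whole. The fingers move at their own pace and stop on an object; "squeeze" is the grip in N (left out, the last holds). Time passes only in rows, so rows that do not move let the fingers close. It gives the time, the measured TCP pose, the force and the opening at its end, in the units of the state.
- r.get_state(): the state, without advancing time (a new reading comes with each control period).
- r.capture(name): name is "side" or "top"; returns a dict with "image" (400x640x3 uint8, red, green, blue), "vfov" (degrees; the focal length in pixels is half the picture's height over the tangent of half this angle, whatever the lens; pixels are square), "cx", "cy" (the principal point, pixels), "R" (3x3) and "t" (3): a world point X has camera coordinates R X + t. Camera axes: x right, y down, z forward; pixel columns grow to the right and rows downward; lengths in m; the calibration is good to about 2 mm. A picture is of the moment at which its call begins. There is no depth.
- r.close_job(): hands the job in, once; it reports no verdict.
The state is a dict: "time_s": time; "joints": joint angles; "qd": joint speeds; "joint_torque": joint torques, N m; "tcp_pos": TCP position; "eef_rot": TCP orientation; "contact_force": force on the tool from outside, world axes, zero at the start; "moment": the same for the moment, N m; "gripper_width": finger opening in m.
Only numpy, scipy, OpenCV 4.12 (cv2) and the standard library are available. Lean on these libraries where they do the work, as an engineer would, in place of code of your own. Each camera call takes 0.05 s, during which the arm holds its last target.

TASK

Switch the pasta machine's drive from the smooth rollers to the noodle cutter: pull the pointer knob on top of the machine straight up to unlock it, turn it while it is up until it points at the comb mark on the cutter's side, then push it fully back down and let go. Do not turn the round speed knob behind it.

Things in the scene. Friction and masses are not known exactly. Their poses are not given: they have to be found in the camera images.
- dial_grip (a point): Grip point of the black pointer knob: an bar 46 long, 14 thick, 37 tall on a 48 mm wide, 5 mm thick flange, at the front of the pasta machine's steel top (120 mm above the table). The end with a wedge nose and white line is the pointer. The point is on the knob's axis, 28 mm above the steel top when down (bar top at 42); it moves with the knob. x: to the pointer end; z: up, the turning axis.
- dial_lift (a joint): How far the pointer knob is pulled up, m: 0 fully down, 0.014 fully up (stop). About 3 N of friction both ways, no spring: it stays where left. Down, inner pins against walls block turning from mark to mark; above 0.009 it turns freely. It goes down again only at a mark.
- dial (a joint): Angle of the pointer knob, rad, growing counter-clockwise from above. 0 (start, within 0.12): at the single broad bar mark, front left, on the smooth rollers' side. 1.31: at the comb mark of five thin lines, front right, on the grooved cutter's side. Stops at -0.2 and 1.51; at the comb mark it goes down from 1.1 up. Friction about 0.05 N m.
- speed_mark (a point): Outer end of the white line on the round ribbed black speed knob (36 mm across, 18 tall), which stands on the same top with its axis 85 mm behind the pointer knob's (away from the robot). The point is 16 mm from its axis, at its top. The knob turns easily; not to be turned. Nothing else on the steel top stands up.

How it is judged (in metres and radians):
On the way, in this order (a step that is already met when the one before it is completed fails the run):
1. the pointer knob is pulled up and unlocked, still near the bar mark (value of joint dial_lift above 0.008 m and value of joint dial below 0.5 rad), for 0.1 s.
2. the knob, still up, is turned to the comb mark (value of joint dial_lift above 0.006 m and value of joint dial above 1.05 rad), for 0.1 s.
At the end, for the whole second after the job is handed in: The pointer knob is down to within 3 mm of its seat, pointing at the comb mark to within about 12 degrees (dial above 1.05 rad), and still (value of joint dial_lift below 0.003 m and value of joint dial above 1.05 rad and velocity of joint dial between -0.05 and 0.05 rad/s); the robot touches nothing.
It fails at once if the speed knob is turned (its mark moves more than 6 mm, about 20 degrees) (distance of speed_mark from where it was at the start of the episode above 0.006 m).
It also fails if it takes over 35 s, if anything falls off the work surface, if the arm or the gripper's body presses on something with over 40 N, if the wrist force passes 120 N, or if a joint passes its speed limit or range.

## Working session

There is one attempt and no reset: what is moved stays moved. The work goes in short steps, Python scripts to look and compute and a tool call to move; the robot and the scene stay as the last step left them, time stands still between calls to the robot, and variables do not carry over. Pictures are saved under pics/ and viewed, and the job is handed in when it is done.

Besides the shell and the picture viewer there is one more tool, called as name([rows], argument=value, ...), one row to a line, values as JSON. jog_arm: Moves the arm, as the interface text tells. Its arguments: {"type":"object","properties":{"steps":{"type":"array","items":{"type":"array","items":{"type":"number"}}},"squeeze":{"type":"number"}},"required":["steps"]}

```bash
mkdir -p pics; python3 - <<'E'
from plant import r
import cv2,numpy as np
s=r.get_state(); print(s)
for n in("top","side"):
    c=r.capture(n); cv2.imwrite(f"pics/{n}0.png",c["image"][:,:,::-1]); print(n,c["vfov"],c["cx"],c["cy"],c["R"],c["t"])
E
```

```text
{'time_s': 0.0, 'joints': array([-5.19043656e+01,  2.05910112e+01,  6.34333331e-01, -2.02267672e-02,
       -7.01360443e+01, -1.65061024e+01]), 'qd': array([-0.02976881, -0.08605371, -0.04104138,  0.02214295,  0.03296073,
        0.04384861]), 'joint_torque': array([-1.81974327e-03, -5.82704508e+01,  2.93069905e+01,  6.99784756e+00,
        6.94125876e-03, -1.54709483e-04]), 'tcp_pos': array([ 0.24817164, -0.6272326 ,  0.24463136]), 'eef_rot': array([-8.99918844e+01, -9.43038279e-02,  1.11582637e+02]), 'contact_force': array([ 0.76865196, -0.22108556,  0.09462722]), 'moment': array([ 0.00496431, -0.0391423 ,  0.03161353]), 'gripper_width': 0.08753573460683244}
top 49.938848227837674 317.90474096311385 194.35637231411954 [[-0.09103584 -0.99583734  0.00452484]
 [-0.97264315  0.08793853 -0.21501656]
 [ 0.21372361 -0.02397527 -0.97659992]] [0.10449056 0.62120043 0.68967601]
side 57.945671051901414 320.9996927343964 199.03627593522396 [[-0.99904955 -0.04343871  0.00361715]
 [-0.03115047  0.65345213 -0.75632663]
 [ 0.03049021 -0.75572045 -0.65418419]] [0.60688465 0.11254873 0.79050008]
```

View pics/top0.png

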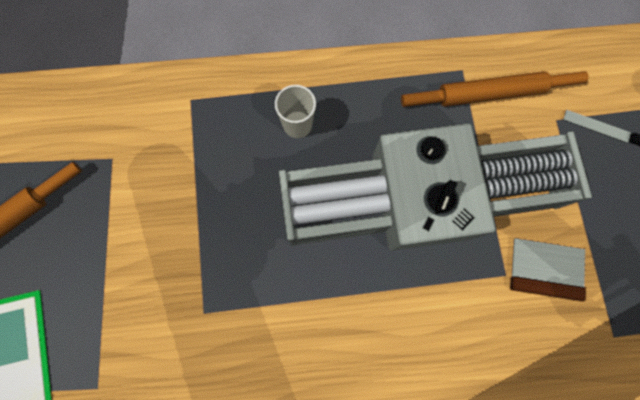

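View pics/side0.png

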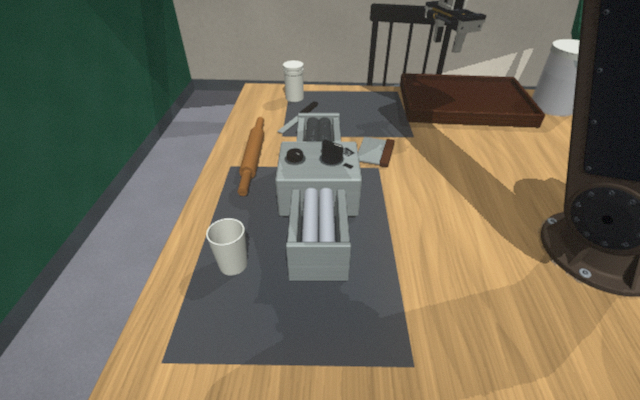

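The top view shows the machine near (440,185): the pointer knob at about (443,198), the speed knob at (432,150), the bar mark at (428,224) and the comb at (463,219). I'll zoom in.

```bash
cat > h.py <<'E'
import numpy as np,cv2
def ray(c,u,v,z):
    f=200/np.tan(np.radians(c["vfov"]/2)); R=np.array(c["R"]);t=np.array(c["t"])
    d=R.T@np.array([(u-c["cx"])/f,(v-c["cy"])/f,1]); o=-R.T@t
    return o+d*(z-o[2])/d[2]
def proj(c,X):
    f=200/np.tan(np.radians(c["vfov"]/2)); p=np.array(c["R"])@X+c["t"]
    return np.array([c["cx"]+f*p[0]/p[2],c["cy"]+f*p[1]/p[2]])
def crop(c,u0,v0,w,h,k,name):
    cv2.imwrite(name,cv2.resize(c["image"][v0:v0+h,u0:u0+w,::-1],None,fx=k,fy=k,interpolation=cv2.INTER_CUBIC))
E
python3 - <<'E'
import cv2,numpy as np
a=cv2.imread("pics/top0.png")[120:250,380:500]; b=cv2.imread("pics/side0.png")[130:220,265:375]
cv2.imwrite("pics/tc.png",cv2.resize(a,None,fx=5,fy=4.6,interpolation=2) if 0 else cv2.resize(a[:120],None,fx=5,fy=5,interpolation=2))
cv2.imwrite("pics/sc.png",cv2.resize(b,None,fx=6,fy=6,interpolation=2))
E
```

```text
(no output)
```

View pics/tc.png

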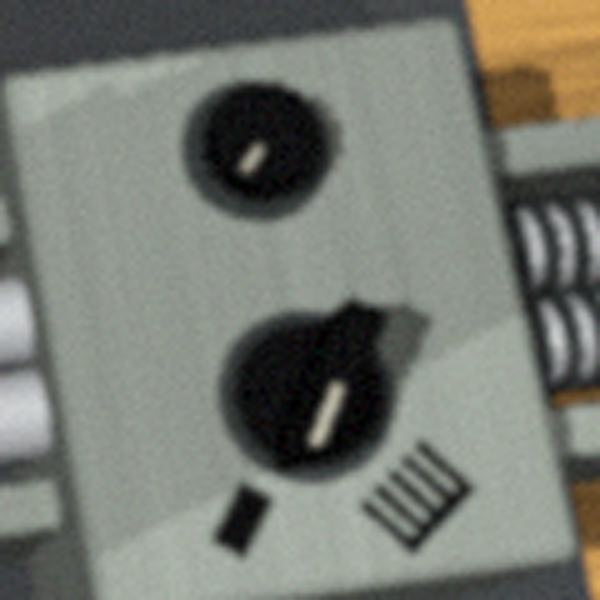

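View pics/sc.png

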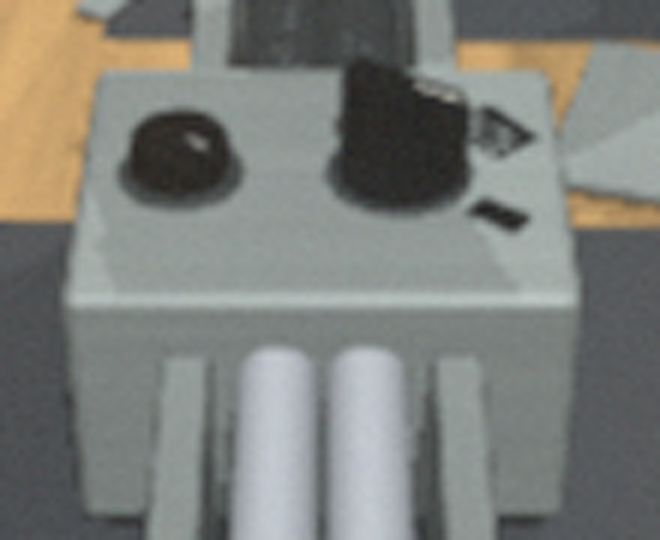

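```bash
cat >> h.py <<'E'
def P(u,v): return 380+(u-2)/5,120+(v-2)/5
def S(u,v): return 265+(u-2.5)/6,130+(v-2.5)/6
E
python3 - <<'E'
from plant import r
from h import *
np.set_printoptions(precision=4,suppress=True)
c=r.capture("top");s=r.capture("side")
for n,p,z in [("corner TL",(5,78),.12),("TR",(460,18),.12),("BR",(578,555),.12),("flange",(307,395),.123),("flL",(220,395),.123),("flR",(396,395),.123),("line far",(340,380),.162),("line tip",(316,446),.162),("bar back",(362,303),.162),("bar mark a",(257,487),.12),("bar mark b",(230,550),.12),("comb",(417,497),.12),("speed top",(262,145),.13),("spd in",(262,145),.138),("spd out",(243,172),.138)]:
    print(n,ray(c,*P(*p),z))
print()
for n,p,z in [("flange bottom L",(328,180),.123),("R",(470,180),.123),("line a",(415,85),.162),("line b",(465,102),.162),("barmark",(500,215),.12),("cornerBL",(68,303),.12),("BR",(578,303),.12)]:
    print(n,ray(s,*S(*p),z))
# dark mask at top
E
```

```text
corner TL [ 0.709  -0.0657  0.12  ]
TR [ 0.7165 -0.2227  0.12  ]
BR [ 0.5314 -0.2298  0.12  ]
flange [ 0.5908 -0.1498  0.123 ]
flL [ 0.5934 -0.1216  0.123 ]
flR [ 0.5882 -0.1787  0.123 ]
line far [ 0.5875 -0.1484  0.162 ]
line tip [ 0.5677 -0.1378  0.162 ]
bar back [ 0.6111 -0.159   0.162 ]
bar mark a [ 0.5627 -0.13    0.12  ]
bar mark b [ 0.5431 -0.1183  0.12  ]
comb [ 0.5547 -0.1811  0.12  ]
speed top [ 0.6746 -0.1456  0.13  ]
spd in [ 0.6721 -0.1431  0.138 ]
spd out [ 0.6635 -0.1356  0.138 ]

flange bottom L [ 0.618  -0.1399  0.123 ]
R [ 0.5634 -0.1426  0.123 ]
line a [ 0.5857 -0.1474  0.162 ]
line b [ 0.567  -0.1366  0.162 ]
barmark [ 0.5519 -0.1242  0.12  ]
cornerBL [ 0.7081 -0.0623  0.12  ]
BR [ 0.5245 -0.0711  0.12  ]
```

Both views put the axis at about (0.588, −0.148) and the pointer yaw at about 150.5°. The comb mark lies about 75° CCW of that, which matches the given 1.31 rad. I'll move above the knob at the present height, with orientation fixed.

jog_arm([
  [0,0.0178,0,-0.0274,0],
  [0,0.0178,0,-0.0274,0],
  [0,0.0178,0,-0.0274,0],
  [0,0.0178,0,-0.0274,0],
  [0,0.0178,0,-0.0274,0],
  [0,0.0178,0,-0.0274,0],
  [0,0.0178,0,-0.0274,0],
  [0,0.0178,0,-0.0274,0],
  [0,0.0178,0,-0.0274,0],
  [0,0.0178,0,-0.0274,0],
  [0,0.0178,0,-0.0274,0],
  [0,0.0178,0,-0.0274,0],
], squeeze=30)

```text
time_s: 1.2
tcp_pos: [0.4761, -0.3065, 0.2456]
eef_rot: [-90.0, 0.0, 111.6]
contact_force: [0.5, -0.3, -0.1]
gripper_width: 0.0879
```

jog_arm([
  [0,0.0178,0,-0.0274,0],
  [0,0.0178,0,-0.0274,0],
  [0,0.0178,0,-0.0274,0],
  [0,0.0178,0,-0.0274,0],
  [0,0.0178,0,-0.0274,0],
  [0,0.0178,0,-0.0274,0],
])

```text
time_s: 1.7
tcp_pos: [0.5896, -0.1467, 0.2456]
eef_rot: [-90.0, -0.0, 111.6]
contact_force: [0.6, -0.5, -0.4]
gripper_width: 0.0877
```

jog_arm([
  [0,0,0,0,6.4],
  [0,0,0,0,6.4],
  [0,0,0,0,6.4],
  [0,0,0,0,6.4],
  [0,0,0,0,6.4],
  [0,0,0,0,6.4],
  [0,0,0,0,6.4],
  [0,0,0,0,6.4],
  [0,0,0,0,0],
  [0,0,0,0,0],
])

```text
time_s: 2.53
tcp_pos: [0.589, -0.1482, 0.2455]
eef_rot: [-90.0, 0.0, 60.6]
contact_force: [-0.1, 1.6, -0.2]
gripper_width: 0.0879
```

jog_arm([
  [0,0,0.016,0,0],
  [0,0,0.016,0,0],
  [0,0,0.008,0,0],
  [0,0,0,0,0],
])

```text
time_s: 2.87
tcp_pos: [0.5879, -0.1482, 0.2035]
eef_rot: [-89.8, 0.1, 60.5]
contact_force: [-0.4, -0.8, -0.4]
gripper_width: 0.0877
```

```bash
python3 - <<'E'
from plant import r
from h import *
c=r.capture("side"); crop(c,250,60,130,120,5,"pics/s1.png")
t=r.capture("top"); crop(t,370,90,150,120,5,"pics/t1.png")
for y in (.155,): print(proj(c,np.array([.589,-.148,.162])),proj(t,np.array([.589,-.148,.162])))
E
```

```text
[332.29277073 143.57431268] [447.22116661 194.65923475]
```

View pics/s1.png

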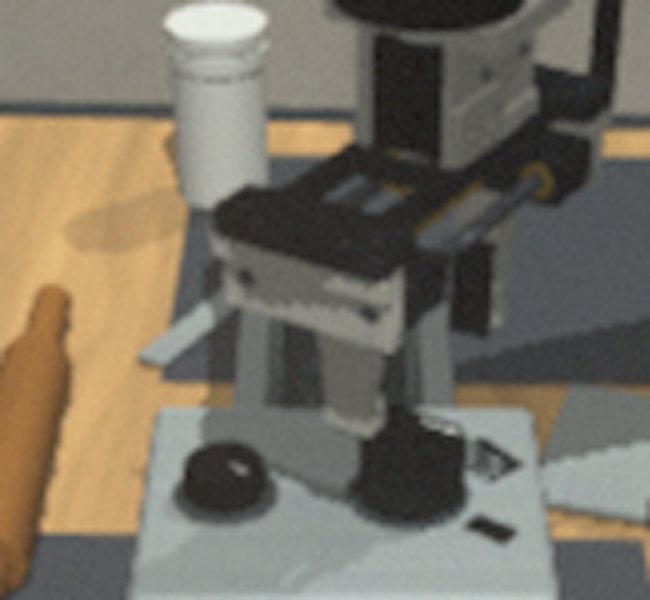

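View pics/t1.png

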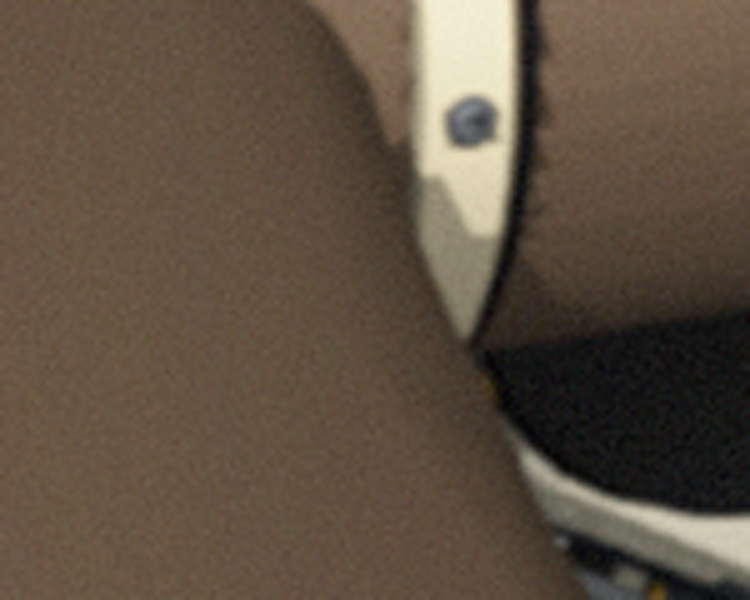

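The top view is blocked by the arm. The side view shows the open fingers straddling the knob: near finger at (350,400) in the crop, knob at (415,465). I'll go on down and then close.

jog_arm([
  [0,0,0.016,0,0],
  [0,0,0.016,0,0],
  [0,0,0.012,0,0],
  [0,0,0.009,0,0],
  [0,0,0,0,0],
])

```text
time_s: 3.38
tcp_pos: [0.5885, -0.1482, 0.1515]
eef_rot: [-89.9, 0.0, 60.4]
contact_force: [-1.1, -0.7, -0.6]
gripper_width: 0.0879
```

jog_arm([
  [0.6,0,0,0,0],
  [0.6,0,0,0,0],
  [0.6,0,0,0,0],
  [0.6,0,0,0,0],
  [0.6,0,0,0,0],
  [0.6,0,0,0,0],
])

```text
time_s: 3.88
tcp_pos: [0.5892, -0.1482, 0.153]
eef_rot: [-90.0, -0.0, 60.4]
contact_force: [-0.7, 0.1, 0.1]
gripper_width: 0.0531
```

```bash
python3 - <<'E'
from plant import r
from h import *
c=r.capture("side"); crop(c,265,80,110,110,5,"pics/s2.png")
E
```

```text
(no output)
```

View pics/s2.png

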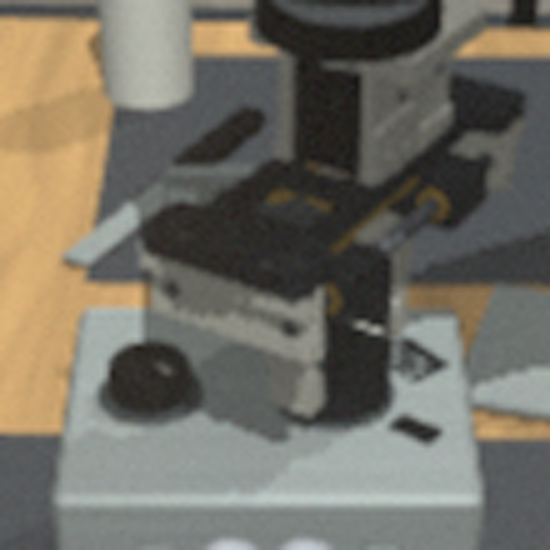

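The fingers straddle the bar at (355,365), clear of the speed knob at (150,380). Lower 3 mm and close.

jog_arm([
  [0.6,0,0.003,0,0],
  [0.75,0,0,0,0],
  [0.8,0,0,0,0],
  [0.85,0,0,0,0],
  [0.9,0,0,0,0],
  [1,0,0,0,0],
  [1,0,0,0,0],
  [1,0,0,0,0],
  [1,0,0,0,0],
  [1,0,0,0,0],
  [1,0,0,0,0],
])

```text
time_s: 4.85
tcp_pos: [0.5888, -0.1485, 0.1496]
eef_rot: [-90.0, 0.0, 60.4]
contact_force: [-2.0, -4.5, 0.2]
gripper_width: 0.0138
```

jog_arm([
  [1,-0.0007,0,0,0],
  [1,0,0,0,0],
  [1,0,0,0,0],
])

```text
time_s: 5.1
tcp_pos: [0.5888, -0.1486, 0.1496]
eef_rot: [-90.0, -0.0, 60.4]
contact_force: [-0.3, -1.3, 0.1]
gripper_width: 0.0139
```

jog_arm([
  [1,0,-0.003,0,0],
  [1,0,-0.003,0,0],
  [1,0,-0.003,0,0],
  [1,0,-0.003,0,0],
  [1,0,-0.001,0,0],
  [1,0,0,0,0],
  [1,0,0,0,0],
])

```text
time_s: 5.68
tcp_pos: [0.5888, -0.1487, 0.163]
eef_rot: [-90.0, -0.0, 60.4]
contact_force: [-0.7, 0.4, 0.6]
gripper_width: 0.0141
```

```bash
python3 - <<'E'
from plant import r
from h import *
c=r.capture("side"); crop(c,265,80,110,110,5,"pics/s3.png"); print(r.get_state()["moment"])
E
```

```text
[ 0.25161169  0.33930358 -0.01278808]
```

View pics/s3.png

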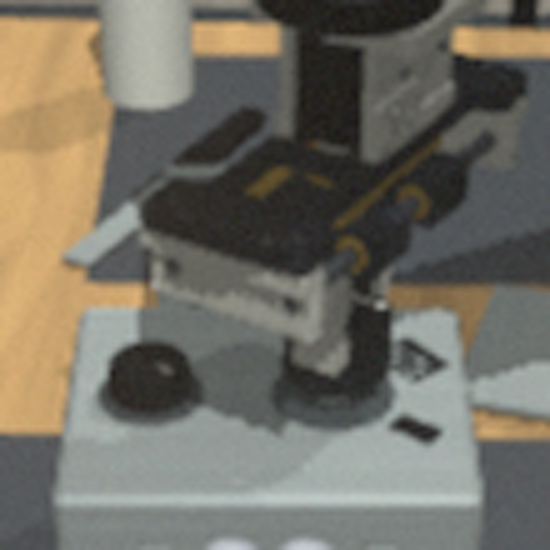

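The flange at (330,380) now stands above its grey base ring at (335,405), so the knob is lifted by about 13 mm. Now turn CCW, which is a negative turn about tool y.

jog_arm([
  [1,0,0,0,-3],
  [1,0,0,0,-4],
  [1,0,0,0,-4],
  [1,0,0,0,-4],
  [1,0,0,0,-4],
  [1,0,0,0,-4],
  [1,0,0,0,-4],
  [1,0,0,0,-4],
  [1,0,0,0,-4],
])

```text
time_s: 6.48
tcp_pos: [0.5884, -0.1502, 0.1631]
eef_rot: [-90.0, 0.1, 95.6]
contact_force: [-1.2, -8.4, -0.1]
gripper_width: 0.0139
```

jog_arm([
  [1,-0.0012,0,0,0],
  [1,0,0,0,0],
  [1,0,0,0,0],
])

```text
time_s: 6.73
tcp_pos: [0.5884, -0.1504, 0.1628]
eef_rot: [-90.0, 0.0, 95.3]
contact_force: [-2.6, -2.4, 1.8]
gripper_width: 0.0139
```

jog_arm([
  [1,0,0,0,-4],
  [1,0,0,0,-4],
  [1,0,0,0,-4],
  [1,0,0,0,-4],
  [1,0,0,0,-4],
  [1,0,0,0,-4],
  [1,0,0,0,-4],
  [1,0,0,0,-4],
  [1,0,0,0,-4],
  [1,0,0,0,-4],
  [1,0,0,0,0],
  [1,0,0,0,0],
])

```text
time_s: 7.73
tcp_pos: [0.5892, -0.152, 0.1628]
eef_rot: [-89.9, 0.1, 135.3]
contact_force: [1.3, -11.6, -2.2]
gripper_width: 0.0141
```

```bash
python3 - <<'E'
from plant import r
from h import *
c=r.capture("side"); crop(c,265,80,110,110,5,"pics/s4.png"); print(r.get_state()["moment"])
E
```

```text
[-4.49526873 -0.38515968  0.05692355]
```

View pics/s4.png

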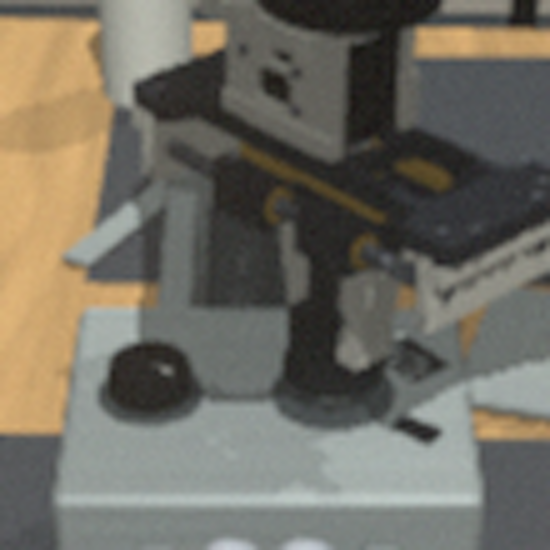

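The knob is still up, turned about 75° and now aimed at the comb mark at (420,355). I'll relieve the side load and push down.

jog_arm([
  [1,-0.0012,0,0.0012,0],
  [1,0,0,0,0],
  [1,0,0,0,0],
])

```text
time_s: 8.03
tcp_pos: [0.5892, -0.1522, 0.1627]
eef_rot: [-90.0, 0.1, 135.4]
contact_force: [1.7, -6.0, -1.1]
gripper_width: 0.0137
```

jog_arm([
  [1,0,0.002,0,0],
  [1,0,0.002,0,0],
  [1,0,0.002,0,0],
  [1,0,0.002,0,0],
  [1,0,0.002,0,0],
  [1,0,0.002,0,0],
  [1,0,0.001,0,0],
  [1,0,0,0,0],
  [1,0,0,0,0],
])

```text
time_s: 8.78
tcp_pos: [0.5892, -0.1522, 0.1498]
eef_rot: [-90.0, 0.1, 135.4]
contact_force: [1.2, -6.0, -0.9]
gripper_width: 0.0137
```

Nearly seated, about where it was gripped (z 0.1496). I'll press a little further until it resists.

jog_arm([
  [1,0,0.001,0,0],
  [1,0,0.0005,0,0],
  [1,0,0,0,0],
  [1,0,0,0,0],
])

```text
time_s: 9.12
tcp_pos: [0.5893, -0.1522, 0.1494]
eef_rot: [-90.0, 0.1, 135.4]
contact_force: [-3.0, -4.7, 8.2]
gripper_width: 0.0136
```

```bash
python3 - <<'E'
from plant import r
from h import *
c=r.capture("side"); crop(c,265,80,110,110,5,"pics/s5.png"); s=r.get_state();print(s["moment"],s["contact_force"])
E
```

```text
[-1.61095613  1.0271079   0.01203495] [-2.21166174 -4.08477659  6.61194308]
```

View pics/s5.png

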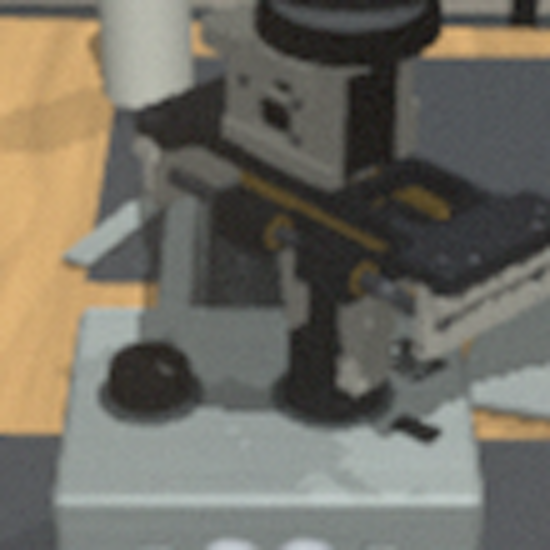

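The z stop is at 0.1494 with 8 N of upward reaction, and the flange at (330,400) sits down on its ring. Release and rise.

jog_arm([
  [0.6,0,0,0,0],
  [0.6,0,0,0,0],
  [0.6,0,0,0,0],
  [0.6,0,0,0,0],
  [0.6,0,0,0,0],
  [0.6,0,0,0,0],
])

```text
time_s: 9.67
tcp_pos: [0.5889, -0.1515, 0.1479]
eef_rot: [-90.0, -0.0, 135.4]
contact_force: [-0.5, -0.9, 0.3]
gripper_width: 0.0349
```

jog_arm([
  [0.6,0,-0.01,0,0],
  [0.6,0,-0.015,0,0],
  [0.6,0,-0.02,0,0],
  [0.6,0,-0.02,0,0],
  [0.6,0,-0.02,0,0],
  [0.6,0,-0.02,0,0],
  [0.6,0,0,0,0],
])

```text
time_s: 10.25
tcp_pos: [0.5908, -0.1522, 0.2586]
eef_rot: [-90.2, 0.3, 135.4]
contact_force: [0.9, -0.6, 1.2]
gripper_width: 0.0354
```

jog_arm([
  [0.6,-0.02,0,0.02,0],
  [0.6,-0.02,0,0.02,0],
  [0.6,-0.02,0,0.02,0],
  [0.6,-0.02,0,0.02,0],
  [0.6,-0.02,0,0.02,0],
  [0.6,-0.02,0,0.02,0],
  [0.6,-0.02,0,0.02,0],
  [0.6,-0.02,0,0.02,0],
  [0.6,-0.02,0,0.02,0],
  [0.6,-0.02,0,0.02,0],
  [0.6,0,0,0,0],
  [0.6,0,0,0,0],
])

```text
time_s: 11.25
tcp_pos: [0.5901, -0.4361, 0.2525]
eef_rot: [-90.0, -0.1, 135.2]
contact_force: [-0.0, 0.7, 0.1]
gripper_width: 0.0349
```

```bash
python3 - <<'E'
from plant import r
from h import *
c=r.capture("side"); crop(c,265,110,110,100,5,"pics/s6.png"); s=r.get_state();print(s["qd"],s["contact_force"])
c=r.capture("top"); crop(c,380,120,120,120,5,"pics/t6.png"); 
E
```

```text
[ 1.48099113 -0.97809071 -0.71417078 -0.0869229   0.20035807 -0.03019137] [-0.14491397  0.64730186 -0.55895065]
```

View pics/s6.png

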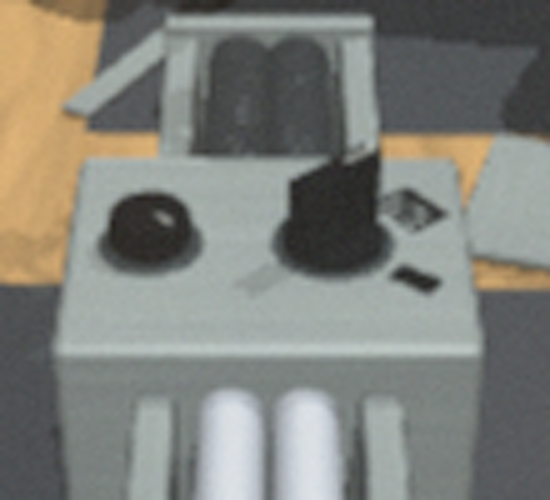

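View pics/t6.png

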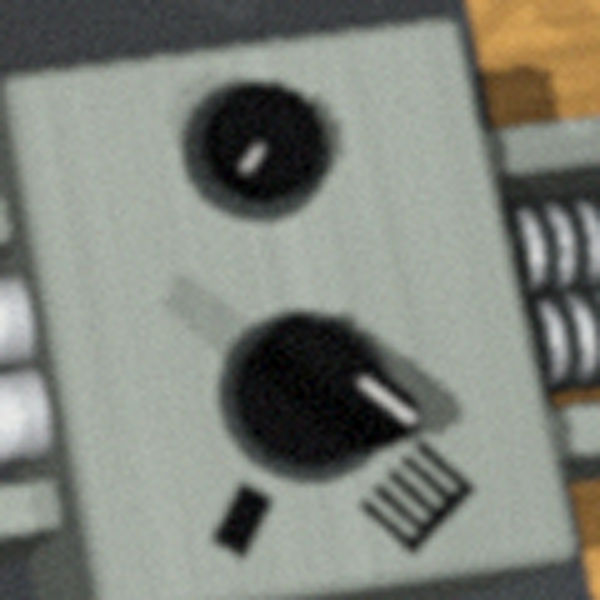

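The line now runs from (360,378) to (413,420) towards the comb, and the speed mark is unchanged at (253,157). I'll check the angle and height in numbers.

```bash
python3 - <<'E'
from plant import r
from h import *
c=r.capture("top")
f=lambda a,b,z:(ray(c,*P(*b),z)-ray(c,*P(*a),z))
for a,b in [((340,380),(316,446)),((360,378),(415,422))]:
    d=f(a,b,.162); print(np.degrees(np.arctan2(d[1],d[0]))%360,np.linalg.norm(d)*1e3)
s=r.capture("side")
for p,q in[((415,422),(380,152))]:
  u=265+(q[0]-2)/5,110+(q[1]-2)/5
  for z in(.162,.176): print(z,ray(c,*P(*p),z),ray(s,*u,z))
print(r.get_state()["qd"].round(2))
E
```

```text
151.9600150901606 22.395104773723656
223.94851499519572 21.076765377497594
0.162 [ 0.57237484 -0.16921351  0.162     ] [ 0.57032435 -0.16412774  0.162     ]
0.176 [ 0.57007153 -0.16410599  0.176     ] [ 0.5708161  -0.14129807  0.176     ]
[ 0.33 -0.25 -0.02  0.01 -0.01  0.06]
```

```bash
python3 -c "
from plant import r
print(r.close_job())"
```

```text
the job is handed in; nothing more can be done
None
```

I switched the drive to the noodle cutter and handed the job in at about 11.5 s. I gripped the pointer knob, pulled it up about 13 mm and turned it about 75° counter-clockwise. I then pushed it down until it met about 8 N of resistance, released it and moved the arm clear.

What the last checks showed:
- **Angle:** the top picture puts the pointer line at a yaw of 224°, up from 152° at the start. That is a turn of about 72°, while the gripper itself turned 75°. The dial should be near 1.3 rad, against the 1.05 rad needed, and it points at the comb mark.
- **Seating:** the tool stopped at z 0.1494, against 0.1496 where it first gripped the knob. The two camera views agree with the knob being down, with about 5 mm left between their readings of the tip. With the knob fully up they would be 23 mm apart.
- **Speed knob:** its white mark sits at the same pixels as at the start.
- **Contact:** the robot was clear of everything. Side forces while turning reached about 12 N.

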